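# Scan the code label behind a locking sliding cover

## Task

Squeeze the orange lock tab on the blue cover of the scan station and, keeping it squeezed, slide the cover fully open to uncover the code label. Take the hand scanner from its forked rest, hold its window square to the middle of the label, about 70 mm away and not touching the station, and keep it still for two seconds. Then lay it gently back in its rest the way it was, slide the cover fully shut so that it locks again, and leave the other things on the bench where they are.

Things in the scene. Friction and masses are not known exactly. Their poses are not given: they have to be found in the camera images.
- station: Fixed scan station: upright grey box 210 mm wide (y), 50 mm deep (x), 125 mm high on a dark foot plate 230 x 90 x 13 mm. Origin: centre of the underside. Its front, with the label, looks along its own -x; y is its width, z up. Place and yaw vary. To its right, from there along the back of the bench behind the rest, stands a fixed open cardboard carton 305 mm high, its front 0.65 to 0.69 m ahead of the robot: keep the arm clear of it when crossing.
- label (a point): Middle of the white square code label (50 x 50 mm, black pattern) on the station's front, hidden by the cover while shut: 50 mm to the +y side of the station's middle, 75 mm above the bench. Axes as the station's: +x points into the label, so the scanner stands on its -x side looking along +x. The open cover, beside the label, stands 14 mm further out.
- cover (a joint): Blue cover plate (90 mm wide) that slides along the station's front: 0 m shut (over the label), 0.100 m fully open; grows as it moves to the station's -y. Slides with about 2 N. While the lock tab is not squeezed, a pawl locks it in a rack with notches every 20 mm (2 mm of play), at both ends too. On its top stands the grip: a blue fixed paddle and, behind it, the orange lock tab.
- lock_tab (a joint): Orange lock tab, moves with the cover: 0 m out (locked), 0.012 m fully squeezed along the station's -x toward the blue paddle, which does not give way. The cover is free from about 0.006 m on. Spring: 3 N to start, 6 N fully in (grip with 15 N or more); springs back by itself. The pair is 52 mm wide over its outer faces with the tab out, 40 mm when squeezed.
- cover_grip (a point): Point to squeeze at, with the jaws centred here and closing along the station's x; moves with the cover, 174 mm above the bench. The blue paddle's outer face is 20 mm to its -x side, the free orange tab's 32 mm to its +x side. Both paddles are 40 mm wide (y), 8 mm thick, and stand from 150 to 194 mm above the bench; all round them is lower than 150 mm. Axes as the station's.
- scanner: Hand scanner, 160 mm long, about 0.2 kg; reads by itself, no trigger. Grey handle 34 mm wide (y), 30 mm high, from x = -95 to 25 mm; yellow head 62 mm wide, 40 mm high, x = 25 to 65 mm, black window on its front. Origin: middle of the underside's width; x points out through the window, z up. Grip the handle across its width at x = -36 mm, 15 mm up: midway between the rest's forks.
- window (a point): Middle of the scanner's window: 65 mm ahead of the scanner's origin and 20 mm above its underside. Axes as the scanner's.
- beam_point (a point): Point on the scanner's line of sight, 70 mm straight ahead of the window: it should come to the middle of the label. Axes as the scanner's.
- rest: Fixed scanner rest: base plate 125 x 84 x 10 mm (middle at x = -36 mm) with two grey forks at x = -78 and 7 mm, each 14 mm long (71 mm free between them). The scanner lies on the forks' floors, 30 mm above the bench, between prongs 46 mm apart that flare at the top (61 mm up, 76 mm over all). Origin on the bench under point rest_seat; x is where the seated scanner looks. Place and yaw vary.
- rest_seat (a point): Where the scanner's origin lies when it is seated: 30 mm above the rest's origin. Axes as the rest's. The head's back clears the front fork by 11 mm there.
- jar: Bystander: loose glass jar with blue lid, 66 mm across, 93 mm high, between rest and station; origin at the centre of its underside. Leave alone.
- block: Bystander: loose wooden block 60 x 120 x 34 mm, behind the rest; origin at the centre of its underside. Leave alone.
- tape: Bystander: loose yellow tape roll, 102 mm across, 24 mm high, to the right of the rest; origin at the centre of its underside. Leave alone.

How it is judged (in metres and radians):
On the way, in this order (a step that is already met when the one before it is completed fails the run):
1. the cover is slid open (at least 94 of its 100 mm) (value of joint cover above 0.094 m), for 0.2 s.
2. held still for 1.2 s (0.03 m/s, 0.25 rad/s) aimed at the bare label: window 40-110 mm off, beam_point within 15 mm sideways and in height, 0.22 rad of square (value of joint cover above 0.09 m and x of window in the frame of label between -0.11 and -0.04 m and x of beam_point in the frame of label above -0.045 m and y of beam_point in the frame of label between -0.015 and 0.015 m and z of beam_point in the frame of label between -0.015 and 0.015 m and angle between the x axis of window and the x axis of label, either way round below 0.22 rad and linear speed of scanner below 0.03 m/s and angular speed of scanner below 0.25 rad/s and contact force between the fingers and scanner above 0.5 N), for 1.2 s.
3. the scanner lies in its rest, let go (x of scanner in the frame of rest_seat between -0.02 and 0.02 m and y of scanner in the frame of rest_seat between -0.01 and 0.01 m and z of scanner in the frame of rest_seat between -0.004 and 0.005 m and angle between scanner's own z axis and vertical below 0.12 rad and x of window in the frame of rest_seat above 0.03 m and contact force between the fingers and scanner below 0.2 N), for 0.2 s.
At the end, for the whole second after the job is handed in: The scanner lies still in both forks of its rest, let go, looking the way it did (within 20 mm along, 10 mm across, 5 mm in height, 0.12 rad of level), and the cover is shut (within 5 mm) with its lock tab sprung out (within 2 mm) (all of step 3 and linear speed of scanner below 0.02 m/s and value of joint cover below 0.005 m and value of joint lock_tab below 0.002 m); the robot touches nothing.
It fails at once if the scanner touches the station (contact force between scanner and station above 1 N).
It fails at once if the scanner is dropped: faster than 0.4 m/s while not gripped (linear speed of scanner above 0.4 m/s and contact force between the fingers and scanner below 0.1 N).
It fails at once if the jar, the block or the tape roll is moved by more than 20 mm (distance of any of jar, block, tape from where it was at the start of the episode above 0.02 m).
It also fails if it takes over 70 s, if anything falls off the work surface, if the arm or the gripper's body presses on something with over 40 N, if the wrist force passes 120 N, or if a joint passes its speed limit or range.

## Robot

A 6-joint arm with a two-finger parallel gripper is mounted at the origin on a cart in front of the work surface, level with it; the furniture and walls round the work are solid. World frame = base frame: x ahead of the robot, y to its left, z up, the work surface at z = 0. Lengths are in mm, angles in rad, forces in N, time in s.
With the tool pointing down it reaches from about 350 to 925 mm from the base axis. Payload 6.4 kg.
Tool frame: the origin (TCP) lies on the centre line of the jaws, within the pads' length; the fingertips stand 19 mm ahead of it and the grasp point (between the pads) is the TCP (ctrl.tips_ahead is the distance from the TCP to the fingertips, in mm); z points along the fingers, y is the direction in which the jaws open and shut (so a half turn about z gives the same grasp; the last joint's range is limited). The gripper opens to 94 mm and grips with 3 to 60 N. Pads are 16 mm wide; open, the fingers measure 119 mm over their backs; the gripper's body (75 mm by 177 mm) begins 78 mm behind the grasp point.
Start: joints at [-1.364, 0.245, 1.558, -0, 1.339, -0.174], TCP at [241.587, -603.448, 224.455] pointing down, gripper open.
Joint ranges: [-3.13, 3.13], [-1.02, 2.26], [0.13, 2.54], [-0.95, 4.09], [0.21, 2.88], [-2.74, 2.74]. Speed limits (rad/s): [2.57, 2.57, 3.14, 3.14, 3.14, 3.14].

## Interface

Orientations are given as a unit quaternion [w, x, y, z].
In Python, from workcell import get_obs, capture, camera_params, job, ctrl gives the robot as it stands. The module is installed in compiled form; this text tells all that it offers.
- The arm moves only by the shell command python3 -m inch 'ROWS' [FORCE]. ROWS is JSON, a list of rows, each a list of 7 numbers: the shift along the tool's x, y, z in cm, then the turn, a rotation vector about the tool's x, y, z in rad, then the closure in counts, from 0 (fully open) to 255 (shut). In form: [[dx, dy, dz, wx, wy, wz, gripper], ...]. A call has 1 to 10 rows; each row is the pose to reach, as a shift and turn from the pose commanded when the call began, along the tool's axes at that moment; what a row does not reach only later rows make up. A row lasts 1/8 s, in which the tool goes at most 62.5 mm and 10.7 degrees, less where a joint would pass 70% of its speed; a pose out of reach is approached as far as the arm can. A call with a gripper value outside its range is refused whole. The fingers move at their own pace and stop on an object; FORCE is the grip in N (left out, the last holds). Time passes only in rows, so rows that repeat a pose let the fingers close. It gives the time, the measured TCP pose, the force and the opening at its end, in the units of the state.
- get_obs(): the state, without advancing time (a new reading comes with each control period).
- capture(name): name is "scene" or "top"; returns (picture, depth): 384x512x3 uint8, red, green, blue; 384x512 float32, mm along the optical axis (not along the pixel's ray), 0 where there is no reading.
- camera_params(name): a dict with "vfov" (degrees; the focal length in pixels is half the picture's height over the tangent of half this angle, whatever the lens; pixels are square), "cx", "cy" (the principal point, pixels), "R" (3x3) and "t" (3): a world point X has camera coordinates R X + t. Camera axes: x right, y down, z forward; pixel columns grow to the right and rows downward; lengths in mm; the calibration is good to about 2 mm. A picture is of the moment at which its call begins. camera_params takes no time and is no camera call.
- job.finish_job(): hands the job in, once; it reports no verdict.
The state is a dict: "clock": time; "joint_positions": joint angles; "dq": joint speeds; "effort": joint torques, N m; "ee_pos": TCP position; "orientation": TCP orientation; "force": force on the tool from outside, world axes, zero at the start; "torque": the same for the moment, N m; "opening": opening from 0.0 (shut) to 1.0 (fully open).
Only numpy, scipy, OpenCV 4.12 (cv2) and the standard library are available. Lean on these libraries where they do the work, as an engineer would, in place of code of your own. Each camera call takes 0.05 s, during which the arm holds its last target. There are 200 camera calls.

## Working session

There is one attempt and no reset: what is moved stays moved. The work goes in short steps, Python scripts to look and compute and a shell command to move; the robot and the scene stay as the last step left them, time stands still between calls to the robot, and variables do not carry over. Pictures are saved under pics/ and viewed, about 8 in all and at most 12, crops included, and the job is handed in when it is done.

```bash
mkdir -p pics; python3 - <<'E'
from workcell import *
import cv2,numpy as np
o=get_obs();print(o)
for n in("scene","top"):
    p,d=capture(n);c=camera_params(n);print(n,c);np.savez(n+"0.npz",p=p,d=d)
    cv2.imwrite(f"pics/{n}0.png",p[...,::-1])
E
```

```text
{'clock': 0.0, 'joint_positions': array([-1.36410029e+00,  2.45793733e-01,  1.55898529e+00, -1.46904378e-05,
        1.33866367e+00, -1.74130582e-01]), 'dq': array([ 0.00060616,  0.00078168, -0.00045472, -0.00075277, -0.00087288,
       -0.00093454]), 'effort': array([ 8.35278097e-04, -4.15834665e+01, -3.14601552e+01,  6.85220025e-02,
        3.32256511e-02, -1.35135310e-04]), 'ee_pos': array([ 241.4665792 , -602.89481924,  223.37376631]), 'orientation': array([-9.24780521e-04,  9.81925353e-01,  1.89266336e-01, -2.22068669e-05]), 'force': array([-0.00953165,  0.22748372,  0.25724099]), 'torque': array([ 0.02993864,  0.01939508, -0.01966745]), 'opening': 0.9998111020523011}
scene {'vfov': 48.15097193121921, 'cx': 262.5624486826505, 'cy': 182.8192411946446, 'R': array([[-0.57412258, -0.81857887,  0.01766075],
       [-0.5458107 ,  0.36655635, -0.75347669],
       [ 0.61030644, -0.44222741, -0.65723738]]), 't': array([332.10229885, 381.335911  , 987.99446826])}
top {'vfov': 45.097827891775545, 'cx': 252.52297559918762, 'cy': 196.80028614310837, 'R': array([[ 0.02058317, -0.99976494, -0.00681114],
       [-0.9968991 , -0.02000569, -0.07610486],
       [ 0.07595071,  0.0083565 , -0.99707656]]), 't': array([  20.91496839,  531.06436408, 1772.61639735])}
```

View pics/scene0.png

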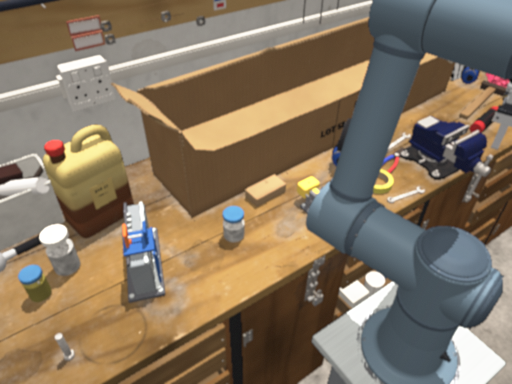

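View pics/top0.png

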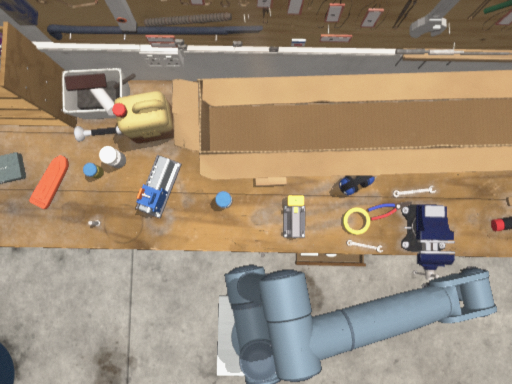

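The top view shows the station near (157,187), the jar at (223,200), the scanner/rest at (293,217) and the tape at (357,221). The scene view shows the station at (142,250), with the rest partly hidden by the arm.

```bash
cat > h.py <<'E'
import numpy as np,cv2
from workcell import camera_params
def world(n,u,v,z):           # z = depth
    c=camera_params(n);f=192/np.tan(np.radians(c['vfov']/2))
    P=np.stack([(u-c['cx'])/f*z,(v-c['cy'])/f*z,z],-1)
    return (P-c['t'])@c['R']
def plane(n,u,v,h):
    c=camera_params(n);o=-c['R'].T@c['t'];p=world(n,np.asarray(u,float),np.asarray(v,float),np.full(np.shape(u),1000.))
    r=p-o;return o+r*((h-o[2])/r[...,2])[...,None]
def proj(n,X):
    c=camera_params(n);f=192/np.tan(np.radians(c['vfov']/2));q=np.asarray(X)@c['R'].T+c['t']
    return np.stack([q[...,0]/q[...,2]*f+c['cx'],q[...,1]/q[...,2]*f+c['cy']],-1)
def cloud(n,p,d):
    v,u=np.mgrid[:384,:512];return world(n,u,v,d.astype(float))
E
python3 - <<'E'
from h import *
for n in("top","scene"):
    z=np.load(n+"0.npz");p,d=z['p'],z['d'];W=cloud(n,p,d);h=cv2.cvtColor(p,cv2.COLOR_RGB2HSV).astype(int)
    x,y,zz=W[...,0],W[...,1],W[...,2]
    print(n,"bench z",np.median(zz[(x>450)&(x<600)&(abs(zz)<15)]))
    H,S,V=h[...,0],h[...,1],h[...,2]
    for nm,m in dict(orange=(H<14)&(S>170)&(V>150),blue=(H>100)&(H<125)&(S>120),yellow=(H>22)&(H<34)&(S>150)).items():
        k,l,st,ce=cv2.connectedComponentsWithStats((m&(d>0)).astype(np.uint8))
        for i in range(1,k):
            if st[i,4]>=8:
                q=W[l==i]
                if 350<np.median(q[:,0])<700 and -250<np.median(q[:,1])<700: print(nm,st[i],ce[i].round(1),np.median(q,0).round(),q.min(0).round(),q.max(0).round())
p=np.load("top0.npz")['p'];a=cv2.resize(p[140:235,125:192],None,fx=6,fy=6,interpolation=2);b=cv2.resize(p[180:245,270:330],None,fx=6,fy=6,interpolation=2)
c=np.zeros((570,770,3),np.uint8);c[:570,:402]=a;c[:390,405:765]=b;cv2.imwrite("pics/c1.png",c[...,::-1])
E
```

```text
top bench z 0.5441775946779468
blue [ 85 164  11  11  82] [ 90.1 169.3] [617. 643.  90.] [598. 623.  80.] [637. 662. 100.]
blue [137 185  29  27 385] [152.6 197.9] [508. 387. 147.] [465. 361.  48.] [556. 446. 203.]
blue [216 193  14  13 149] [222.6 199. ] [514. 141.  93.] [492. 118.  84.] [537. 167. 104.]
scene bench z 1.411972596335949
orange [124 228   7  18  39] [126.4 237.9] [508. 435. 180.] [505. 427. 153.] [527. 439. 196.]
blue [224 207  19  15 234] [232.9 214.2] [512. 148.  94.] [486. 121.  86.] [542. 174.  99.]
blue [124 222  35  51 554] [142.2 243.3] [498. 400. 149.] [462. 369.  71.] [552. 452. 197.]
blue [ 19 266  22  17 279] [ 29.8 274.1] [613. 649.  91.] [593. 626.  83.] [639. 672.  96.]
yellow [298 184  21   7  26] [308.5 187.2] [ 501. -118.   65.] [ 497. -154.   58.] [528. -95.  70.]
```

View pics/c1.png

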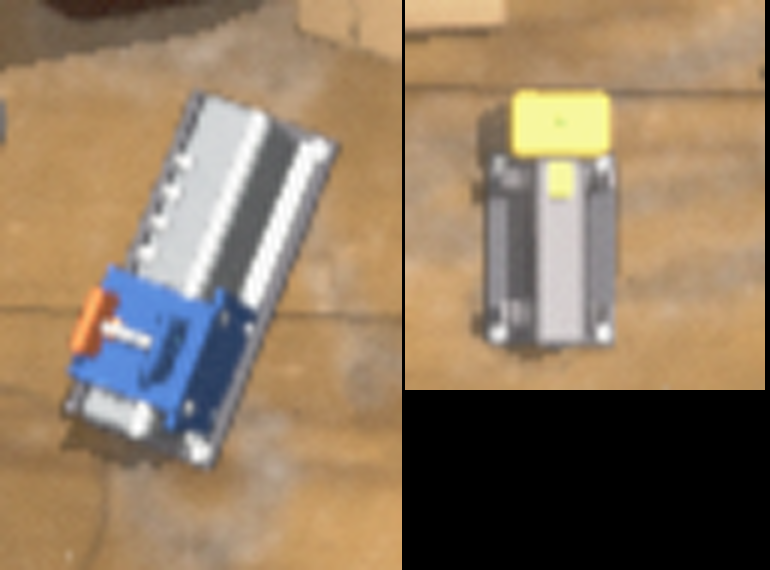

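The crop shows the station with its foot front edge running from crop (338,148) to (210,465), and the shut cover at its near end with orange tab and blue paddle. Beside it, the scanner lies in its rest with the head up (+x). Next I measure both, plus the carton.

```bash
python3 - <<'E'
from h import *
z=np.load("top0.npz");p,d=z['p'],z['d'];W=cloud("top",p,d)
x,y,zz=W[...,0],W[...,1],W[...,2]
def rect(m,nm):
    q=W[m];r=cv2.minAreaRect(q[:,:2].astype(np.float32));print(nm,m.sum(),"rect",np.round(r[0],1),np.round(r[1],1),round(r[2],1),"med z",np.median(q[:,2]).round(1))
st=(x>420)&(x<690)&(y>270)&(y<480)
rect(st&(zz>6)&(zz<140),"station<140");rect(st&(zz>117)&(zz<133),"boxtop")
rect(st&(zz>140)&(zz<158),"cover top");rect(st&(zz>175),"paddles")
for a in W[st&(zz>165)].round(): print(a,end=' ')
print()
rs=(x>330)&(x<560)&(y>-190)&(y<-40)
rect(rs&(zz>4)&(zz<90),"rest+scanner");rect(rs&(zz>63)&(zz<90),"head")
rect(rs&(zz>52)&(zz<63)&(x<490),"handle")
# hand-picked foot corners
c=lambda a,h:plane("top",[125+(u+.5)/6-.5 for u,v in a],[140+(v+.5)/6-.5 for u,v in a],h)
print(c([(338,148),(210,465)],13),c([(198,92),(268,113)],125))
g=lambda a,h:plane("top",[270+(u-405+.5)/6-.5 for u,v in a],[180+(v+.5)/6-.5 for u,v in a],h)
print("head c",g([(512,92),(609,92),(609,156),(512,156)],70),"handle",g([(537,340),(583,340),(541,200),(580,200)],60),"base",g([(488,345),(612,345)],10))
ca=(zz>200)&(x>500)&(y<480)
q=W[ca];print("carton x by y")
for yy in range(-300,480,60):
    s=q[(q[:,1]>yy)&(q[:,1]<yy+60)]
    if len(s)>5: print(yy,np.percentile(s[:,0],2).round(),s[:,1].max().round(),s[:,2].max().round())
E
```

```text
station<140 1329 rect [554.9 375. ] [269.1 209.4] 0.0 med z 93.0
boxtop 463 rect [563.3 387.9] [ 68.3 209.5] 70.7 med z 125.5
cover top 305 rect [564. 390.] [ 71.7 186.6] 71.1 med z 147.3
paddles 109 rect [596.4 351. ] [ 55.8 243.1] 54.5 med z 195.3
[688. 278. 384.] [690. 276. 378.] [686. 278. 381.] [688. 277. 370.] [688. 274. 370.] [689. 271. 368.] [684. 279. 374.] [684. 276. 374.] [685. 274. 368.] [686. 271. 367.] [681. 279. 375.] [680. 275. 381.] [682. 274. 368.] [682. 271. 369.] [677. 278. 378.] [677. 275. 377.] [677. 273. 376.] [679. 271. 366.] [674. 279. 375.] [675. 276. 371.] [676. 274. 368.] [675. 270. 371.] [671. 279. 375.] [671. 275. 376.] [671. 273. 374.] [673. 271. 365.] [668. 278. 376.] [667. 275. 380.] [670. 274. 364.] [669. 270. 370.] [664. 278. 377.] [665. 275. 375.] [665. 273. 372.] [661. 275. 380.] [662. 273. 371.] [661. 271. 364.] [540. 425. 196.] [541. 423. 193.] [542. 422. 182.] [543. 421. 170.] [537. 425. 195.] [537. 421. 197.] [538. 421. 186.] [539. 420. 177.] [533. 429. 193.] [533. 425. 197.] [534. 424. 187.] [535. 423. 178.] [529. 428. 199.] [530. 427. 190.] 
[... 1826 characters left out ...]
92131988   70.        ]
 [ 497.47339775 -161.41186544   70.        ]
 [ 496.24607401 -100.64696043   70.        ]] handle [[ 381.54528618 -118.71329719   60.        ]
 [ 382.14072389 -147.54967444   60.        ]
 [ 469.4507818  -119.98661003   60.        ]
 [ 469.94913818 -144.52875001   60.        ]] base [[ 377.31137082  -91.03416261   10.        ]
 [ 378.96320582 -170.98347165   10.        ]]
carton x by y
-300 599.0 -240.0 741.0
-240 595.0 -180.0 739.0
-180 594.0 -120.0 739.0
-120 592.0 -60.0 744.0
-60 588.0 -0.0 741.0
0 583.0 60.0 740.0
60 579.0 120.0 733.0
120 577.0 180.0 736.0
180 598.0 240.0 736.0
240 670.0 300.0 730.0
300 771.0 360.0 777.0
360 755.0 420.0 775.0
420 743.0 480.0 717.0
```

```bash
cat > go.py <<'E'
# usage: go.py x y z theta_deg (tool-x heading, tool down) -> row shift cm, turn rad
import sys,numpy as np
from scipy.spatial.transform import Rotation as Ro
from workcell import get_obs
def row(x,y,z,th):
    o=get_obs();R=Ro.from_quat(np.roll(o['orientation'],-1))
    T=Ro.from_euler('z',th,degrees=True)*Ro.from_euler('x',180,degrees=True)
    return np.round(R.inv().apply(np.array([x,y,z])-o['ee_pos'])/10,2),np.round((R.inv()*T).as_rotvec(),3)
a=list(map(float,sys.argv[1:]))
for i in range(0,len(a),4): print(a[i:i+4],*row(*a[i:i+4]))
E
python3 go.py 515.5 403.4 300 161 515.5 403.4 176 161
```

```text
[515.5, 403.4, 300.0, 161.0] [ 62.84 -83.25  -7.49] [-0.000e+00 -2.000e-03 -2.429e+00]
[515.5, 403.4, 176.0, 161.0] [ 62.84 -83.23   4.91] [-0.000e+00 -2.000e-03 -2.429e+00]
```

```bash
python3 -m inch '[[0,0,-7.5,0,0,0,0],[0,0,-7.5,0,0,0,0],[62.84,-83.25,-7.5,0,0,-2.429,0],[62.84,-83.25,-7.5,0,0,-2.429,0],[62.84,-83.25,-7.5,0,0,-2.429,0],[62.84,-83.25,-7.5,0,0,-2.429,0],[62.84,-83.25,-7.5,0,0,-2.429,0],[62.84,-83.25,-7.5,0,0,-2.429,0],[62.84,-83.25,-7.5,0,0,-2.429,0],[62.84,-83.25,-7.5,0,0,-2.429,0]]' 25; python3 go.py 515.5 403.4 300 161
```

```text
clock: 1.35
ee_pos: [372.8, -119.0, 298.9]
orientation: [0.0, 0.587, 0.809, 0.0]
force: [0.7, -0.1, 0.2]
opening: 1.002
[515.5, 403.4, 300.0, 161.0] [45.24 29.77 -0.11] [ 0.    -0.    -0.924]
```

```bash
python3 -m inch '[[45.24,29.77,0,0,0,-0.924,0],[45.24,29.77,0,0,0,-0.924,0],[45.24,29.77,0,0,0,-0.924,0],[45.24,29.77,0,0,0,-0.924,0],[45.24,29.77,0,0,0,-0.924,0],[45.24,29.77,0,0,0,-0.924,0],[45.24,29.77,0,0,0,-0.924,0],[45.24,29.77,0,0,0,-0.924,0],[45.24,29.77,0,0,0,-0.924,0],[45.24,29.77,0,0,0,-0.924,0]]'; python3 go.py 515.5 403.4 300 161 515.5 403.4 177 161
```

```text
clock: 2.6
ee_pos: [518.0, 402.6, 297.4]
orientation: [-0.001, 0.166, 0.986, -0.001]
force: [-0.5, -0.7, -1.1]
opening: 0.999
[515.5, 403.4, 300.0, 161.0] [ 0.26 -0.   -0.26] [-0.002 -0.002 -0.002]
[515.5, 403.4, 177.0, 161.0] [ 0.24  0.02 12.04] [-0.002 -0.002 -0.002]
```

```bash
python3 -m inch '[[0.25,0,4,0,0,0,0],[0.25,0,8,0,0,0,0],[0.25,0,11,0,0,0,0],[0.25,0,12,0,0,0,0],[0.25,0,12,0,0,0,0]]'; python3 go.py 515.5 403.4 177 161; python3 - <<'E'
from h import *
from workcell import capture
p,d=capture("scene");q,_=capture("top")
a=cv2.resize(p[170:310,90:200],(440,560),interpolation=2);b=cv2.resize(q[140:235,125:180],(324,560),interpolation=2)
cv2.imwrite("pics/g1.png",np.hstack([a,b])[...,::-1])
E
```

```text
clock: 3.22
ee_pos: [516.0, 400.8, 179.4]
orientation: [-0.0, 0.168, 0.986, -0.0]
force: [0.1, -0.1, -0.4]
opening: 1.003
[515.5, 403.4, 177.0, 161.0] [0.13 0.23 0.24] [-0.001 -0.    -0.006]
```

View pics/g1.png

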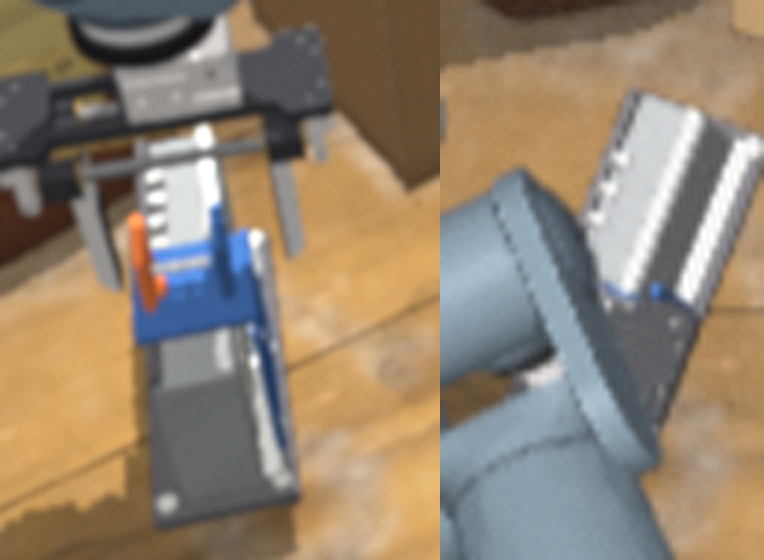

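The crop shows the two fingertips at crop (115,285) and (295,255), and the paddles between them at (145,260) and (220,250). I check by projection whether they line up along the slide.

```bash
python3 - <<'E'
from h import *
from workcell import get_obs
ys=np.array([-.946,.326,0]);xs=np.array([.326,.946,0]);g=np.array([515.5,403.4,0])
f=lambda X:(np.round((proj("scene",X)-[90,170])*4))
t=get_obs()['ee_pos']
print("TCP tips +47/-47",f(t+47*xs-[0,0,19]),f(t-47*xs-[0,0,19]))
for nm,c in(("paddle",-16),("tab",28)):
  for z in(194,150):
    print(nm,z,f(g+c*xs+20*ys+[0,0,z]),f(g+c*xs-20*ys+[0,0,z]))
E
```

```text
TCP tips +47/-47 [118. 276.] [281. 245.]
paddle 194 [220. 246.] [215. 197.]
paddle 150 [232. 297.] [226. 248.]
tab 194 [141. 261.] [138. 211.]
tab 150 [155. 312.] [152. 262.]
```

Projection matches the image. I correct 2 mm and squeeze.

```bash
python3 -m inch '[[0.1,0.2,0.1,0,0,0,0],[0.1,0.2,0.1,0,0,0,0],[0.1,0.2,0.1,0,0,0,255],[0.1,0.2,0.1,0,0,0,255],[0.1,0.2,0.1,0,0,0,255],[0.1,0.2,0.1,0,0,0,255],[0.1,0.2,0.1,0,0,0,255],[0.1,0.2,0.1,0,0,0,255]]' 25; python3 go.py 515.5 403.4 177 161
```

```text
clock: 4.32
ee_pos: [516.3, 405.5, 178.5]
orientation: [0.001, 0.168, 0.986, 0.003]
force: [1.6, 5.6, -2.2]
opening: 0.412
[515.5, 403.4, 177.0, 161.0] [ 0.01 -0.22  0.15] [ 0.005  0.001 -0.006]
```

```bash
python3 -m inch '[[-1,0,0,0,0,0,255],[-2.5,0,0,0,0,0,255],[-4,0,0,0,0,0,255],[-5.5,0,0,0,0,0,255],[-7,0,0,0,0,0,255],[-8.5,0,0,0,0,0,255],[-9.5,0,0,0,0,0,255],[-10.1,0,0,0,0,0,255],[-10.1,0,0,0,0,0,255],[-10.1,0,0,0,0,0,255]]'; python3 - <<'E'
from h import *
from workcell import capture
p,d=capture("scene")
cv2.imwrite("pics/o1.png",cv2.resize(p[150:310,70:240],None,fx=4,fy=4,interpolation=2)[:600,:,::-1])
E
```

```text
clock: 5.58
ee_pos: [610.8, 372.0, 178.5]
orientation: [-0.0, 0.167, 0.986, 0.002]
force: [0.5, 6.5, -1.7]
opening: 0.41
```

View pics/o1.png

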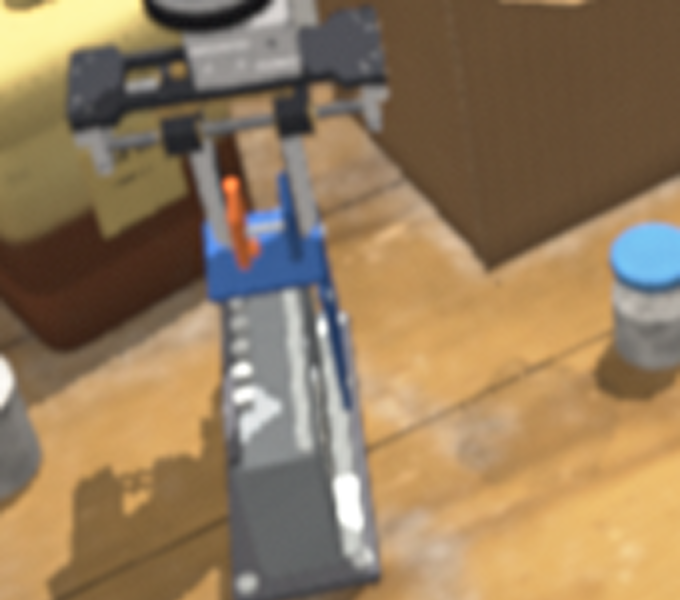

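The picture shows the cover at the far end of the rail, with the tab squeezed at (240,230) and paddle at (290,220). The TCP travelled 100.3 mm. Now I release and lift.

```bash
python3 -m inch '[[0,-0.2,0,0,0,0,0],[0,-0.2,0,0,0,0,0],[0,-0.2,0,0,0,0,0],[0,-0.2,0,0,0,0,0],[0,-0.2,-4,0,0,0,0],[0,-0.2,-10,0,0,0,0],[0,-0.2,-15,0,0,0,0],[0,-0.2,-15,0,0,0,0],[0,-0.2,-15,0,0,0,0]]'; python3 go.py 438 -131.8 330 0.8 
```

```text
clock: 6.75
ee_pos: [610.3, 367.6, 327.3]
orientation: [-0.001, 0.168, 0.986, -0.001]
force: [-1.1, -0.5, -0.1]
opening: 1.003
[438.0, -131.8, 330.0, 0.8] [ -0.28 -52.83  -0.16] [-2.00e-03  3.00e-03  2.79e+00]
```

```bash
python3 -m inch '[[-0.28,-52.83,0,0,0,2.79,0],[-0.28,-52.83,0,0,0,2.79,0],[-0.28,-52.83,0,0,0,2.79,0],[-0.28,-52.83,0,0,0,2.79,0],[-0.28,-52.83,0,0,0,2.79,0],[-0.28,-52.83,0,0,0,2.79,0],[-0.28,-52.83,0,0,0,2.79,0],[-0.28,-52.83,0,0,0,2.79,0],[-0.28,-52.83,0,0,0,2.79,0],[-0.28,-52.83,0,0,0,2.79,0]]'; python3 go.py 438 -131.8 330 0.8; python3 - <<'E'
from h import *
from workcell import capture
# verify label uncovered with arm away; remeasure paddles, jar, tape
p,d=capture("scene");cv2.imwrite("pics/s2.png",p[...,::-1]);q,e=capture("top");np.savez("s2.npz",p=p,d=d,q=q,e=e)
W=cloud("scene",p,d);h=cv2.cvtColor(p,cv2.COLOR_RGB2HSV).astype(int)
m=(h[...,0]<14)&(h[...,1]>170)&(h[...,2]>150);m[:,:90]=0;m[:,170:]=0;m[:180]=0
print(m.sum(),np.median(W[m],0).round(1))
E
```

```text
clock: 8.0
ee_pos: [436.7, -132.8, 325.8]
orientation: [-0.002, 0.896, 0.444, -0.002]
force: [-0.1, 0.2, 0.2]
opening: 0.996
[438.0, -131.8, 330.0, 0.8] [ 0.15  0.04 -0.42] [-0.004  0.004  0.905]
56 [613.3 399.9 184.2]
```

```bash
python3 -m inch '[[0.15,0,0,0,0,0.905,0],[0.15,0,0,0,0,0.905,0],[0.15,0,5,0,0,0.905,0],[0.15,0,10,0,0,0.905,0],[0.15,0,14,0,0,0.905,0],[0.15,0,17,0,0,0.905,0],[0.15,0,18,0,0,0.905,0],[0.15,0,18,0,0,0.905,0],[0.15,0,18,0,0,0.905,0]]'; python3 go.py 438 -131.8 150 0.8 438 -131.8 45 0.8; python3 - <<'E'
from h import *
from workcell import capture
p,d=capture("scene");q,e=capture("top");np.savez("s3.npz",p=p,d=d,q=q,e=e)
W=cloud("scene",p,d);h=cv2.cvtColor(p,cv2.COLOR_RGB2HSV).astype(int)
a=cv2.resize(p[130:230,270:390],(600,500),interpolation=2)
cv2.imwrite("pics/r1.png",a[...,::-1])
E
```

```text
clock: 9.22
ee_pos: [440.2, -130.3, 149.8]
orientation: [0.001, 1.0, 0.013, 0.001]
force: [0.3, -0.9, 1.3]
opening: 0.999
[438.0, -131.8, 150.0, 0.8] [-0.22  0.14 -0.02] [ 0.001 -0.002  0.012]
[438.0, -131.8, 45.0, 0.8] [-0.24  0.13 10.47] [ 0.001 -0.002  0.012]
```

View pics/r1.png

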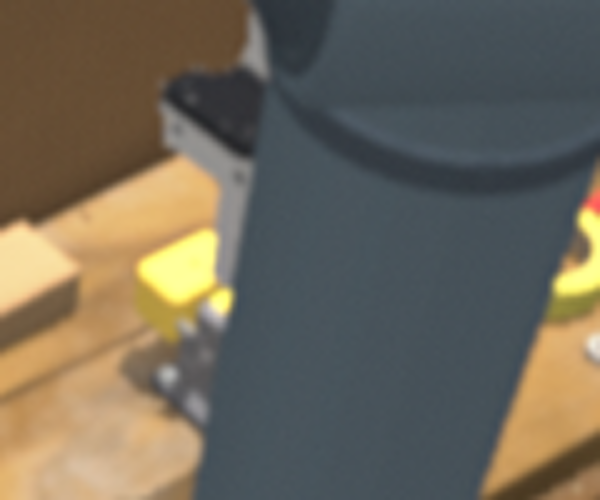

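The arm hides the rest in this view (only the head at (180,280) shows), so I descend on the measured pose with force checks.

```bash
python3 -m inch '[[-0.23,0.13,3,0,0,0.012,0],[-0.23,0.13,5.5,0,0,0.012,0],[-0.23,0.13,7.5,0,0,0.012,0],[-0.23,0.13,9,0,0,0.012,0],[-0.23,0.13,10,0,0,0.012,0],[-0.23,0.13,10.4,0,0,0.012,0],[-0.23,0.13,10.4,0,0,0.012,0]]'; python3 go.py 438 -131.8 45 0.8
```

```text
clock: 10.2
ee_pos: [437.4, -131.4, 44.7]
orientation: [0.0, 1.0, 0.006, 0.0]
force: [-0.7, 0.2, 0.8]
opening: 0.998
[438.0, -131.8, 45.0, 0.8] [ 0.06  0.04 -0.03] [ 0.    -0.    -0.001]
```

```bash
python3 -m inch '[[0,0,0,0,0,0,100],[0,0,0,0,0,0,130],[0,0,0,0,0,0,150],[0,0,0,0,0,0,255],[0,0,0,0,0,0,255],[0,0,0,0,0,0,255]]' 20;  python3 -m inch '[[0,0,0,0,0,0,255],[0,0,0,0,0,0,255]]' 30; python3 go.py 437.4 -131.4 44.7 0.8
```

```text
clock: 10.95
ee_pos: [437.1, -131.2, 44.4]
orientation: [-0.0, 1.0, 0.006, -0.0]
force: [0.7, 1.1, -0.1]
opening: 0.401
clock: 11.2
ee_pos: [437.1, -131.1, 44.4]
orientation: [-0.0, 1.0, 0.006, -0.0]
force: [0.2, 1.3, 0.4]
opening: 0.358
[437.4, -131.4, 44.7, 0.8] [ 0.03  0.03 -0.03] [-0.     0.    -0.001]
```

Gripped (33.7 mm). Seat TCP is (437.1, -131.1, 44.4), heading 0.7°. Lifting slowly.

```bash
python3 -m inch '[[0,0,-0.5,0,0,0,255],[0,0,-1.5,0,0,0,255],[0,0,-3.5,0,0,0,255],[0,0,-6.5,0,0,0,255],[0,0,-10,0,0,0,255],[0,0,-13,0,0,0,255],[0,0,-15,0,0,0,255],[0,0,-15.6,0,0,0,255],[0,0,-15.6,0,0,0,255]]'; python3 go.py 454.4 228.7 200 70.7
```

```text
clock: 12.32
ee_pos: [437.0, -131.2, 200.4]
orientation: [0.0, 1.0, 0.006, 0.0]
force: [-0.5, -0.1, -2.8]
opening: 0.364
[454.4, 228.7, 200.0, 70.7] [  2.2  -35.97   0.04] [ 0.     0.    -1.221]
```

```bash
python3 -m inch '[[0.2,-3,0,0,0,-0.1,255],[0.5,-7,0,0,0,-0.25,255],[0.8,-12,0,0,0,-0.42,255],[1.1,-17,0,0,0,-0.6,255],[1.4,-22,0,0,0,-0.77,255],[1.7,-27,0,0,0,-0.94,255],[2,-32,0,0,0,-1.1,255],[2.1,-35,0,0,0,-1.19,255],[2.2,-36,0,0,0,-1.221,255],[2.2,-36,0,0,0,-1.221,255]]'; python3 go.py 454.4 228.7 69.4 70.7; python3 - <<'E'
from h import *
from workcell import capture
p,d=capture("scene");q,e=capture("top");np.savez("s4.npz",p=p,d=d,q=q,e=e)
a=cv2.resize(p[150:310,100:260],(600,600),interpolation=2)
cv2.imwrite("pics/l1.png",a[...,::-1])
E
```

```text
clock: 13.58
ee_pos: [454.1, 228.7, 199.5]
orientation: [-0.0, 0.816, 0.578, -0.001]
force: [-0.1, -0.1, -1.4]
opening: 0.36
[454.4, 228.7, 69.4, 70.7] [ 0.02  0.04 13.01] [-0.001  0.001 -0.   ]
```

View pics/l1.png

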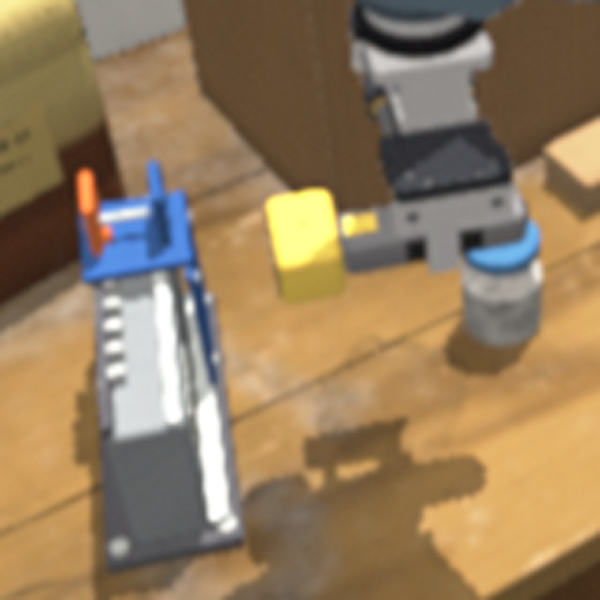

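The picture shows the scanner level, with its head at (305,245) facing the station. The cover is at the far end with the tab sprung out (90,210), and the jar at (500,285) is clear. Lowering to label height.

```bash
python3 -m inch '[[0,0,2,0,0,0,255],[0,0,5,0,0,0,255],[0,0,8,0,0,0,255],[0,0,11,0,0,0,255],[0,0,12.5,0,0,0,255],[0,0,13,0,0,0,255],[0,0,13,0,0,0,255],[0,0,13,0,0,0,255]]'; python3 go.py 454.4 228.7 69.4 70.7; python3 - <<'E'
from h import *
from workcell import capture
p,d=capture("scene");q,e=capture("top");np.savez("s5.npz",p=p,d=d,q=q,e=e)
for n,I,D in(("scene",p,d),("top",q,e)):
    W=cloud(n,I,D);h=cv2.cvtColor(I,cv2.COLOR_RGB2HSV).astype(int)
    m=(h[...,0]>20)&(h[...,0]<35)&(h[...,1]>90)&(D>0)&(abs(W[...,0]-490)<60)&(abs(W[...,1]-310)<60)&(W[...,2]>85)
    if m.sum()>5:print(n,m.sum(),np.median(W[m],0).round(1),[np.round(a,1) for a in cv2.minAreaRect(W[m][:,:2].astype(np.float32))])
# expected head-top centre = grip + 81mm forward, z=69.4-14.4+40
a=np.radians(70.7);print("expect",454.4+81*np.cos(a),228.7+81*np.sin(a),95)
E
```

```text
clock: 14.68
ee_pos: [455.4, 229.2, 71.6]
orientation: [0.0, 0.816, 0.578, 0.001]
force: [0.5, -0.4, -1.5]
opening: 0.358
[454.4, 228.7, 69.4, 70.7] [-0.08 -0.08  0.22] [ 0.002 -0.001 -0.   ]
scene 380 [473.7 307.4  97.3] [array([476.4, 296.6]), array([65.2, 61.5]), np.float64(69.2)]
top 30 [503.6 301.7  98.8] [array([496.1, 284.1]), array([68.1, 17.8]), np.float64(66.4)]
expect 481.17166580977107 305.14787707824155 95
```

```bash
python3 -m inch '[[-0.1,-0.1,0.2,0,0,0,255],[-0.1,-0.1,0.2,0,0,0,255],[-0.1,-0.1,0.2,0,0,0,255],[-0.1,-0.1,0.2,0,0,0,255],[-0.1,-0.1,0.2,0,0,0,255],[-0.1,-0.1,0.2,0,0,0,255],[-0.1,-0.1,0.2,0,0,0,255],[-0.1,-0.1,0.2,0,0,0,255],[-0.1,-0.1,0.2,0,0,0,255],[-0.1,-0.1,0.2,0,0,0,255]]'; python3 go.py 454.4 228.7 69.4 70.7; python3 - <<'E'
from h import *
from workcell import capture
p,d=capture("top");W=cloud("top",p,d)
x,y,z=W[...,0],W[...,1],W[...,2]
# foot front edge, box top: independent station yaw/place re-check now that front is bare
st=(x>430)&(x<680)&(y>300)&(y<450)
m=st&(z>117)&(z<132)
print([np.round(a,1) for a in cv2.minAreaRect(W[m][:,:2].astype(np.float32))])
a=cv2.resize(p[120:240,110:250],(700,600),interpolation=2);cv2.imwrite("pics/l2.png",a[...,::-1])
E
```

```text
clock: 16.02
ee_pos: [453.3, 228.4, 68.5]
orientation: [-0.0, 0.816, 0.579, 0.0]
force: [0.3, 1.0, -2.3]
opening: 0.358
[454.4, 228.7, 69.4, 70.7] [ 0.07  0.1  -0.09] [ 0. -0. -0.]
[array([561.6, 386.6]), array([ 65.5, 210.2]), np.float64(68.2)]
```

View pics/l2.png

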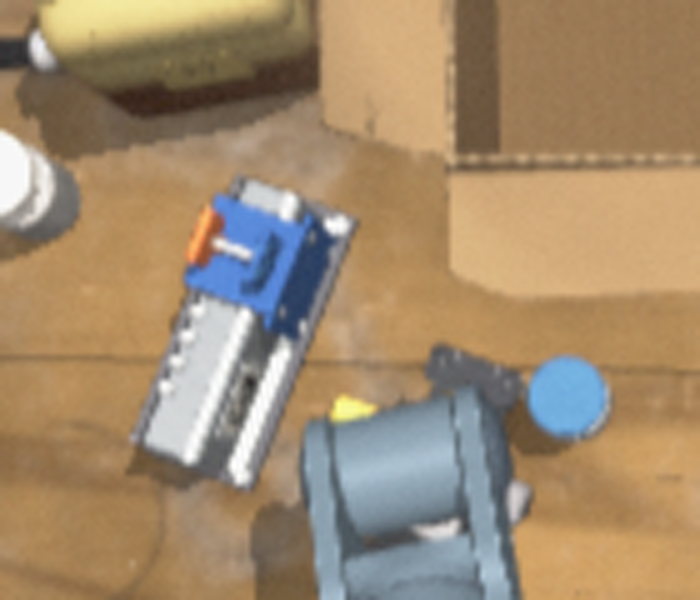

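The top view shows the label bare at crop (238,402), the cover at the far end, and the yellow head tip at (350,408). I cast the label pixel onto z=75 and fit its extents.

```bash
python3 - <<'E'
from h import *
c=lambda a,h:plane("top",[110+(u+.5)/5-.5 for u,v in a],[120+(v+.5)/5-.5 for u,v in a],h)
L=c([(238,402)],75)[0];print("label",L.round(1))
F=c([(355,215),(250,488)],13);dv=F[1]-F[0];th=np.degrees(np.arctan2(dv[1],dv[0]))-90;print("yaw",th,np.linalg.norm(dv),"station mid front",F.mean(0).round(1))
B=c([(240,178),(135,440)],13)
for yaw in(th,70.7):
    a=np.radians(yaw);xs=np.array([np.cos(a),np.sin(a)]);ys=np.array([-xs[1],xs[0]])
    lab=F.mean(0)[:2]+20*xs+50*ys;print("label from foot",lab.round(1))
b=np.radians(70.7);w=np.array([453.3,228.4])+101*np.array([np.cos(b),np.sin(b)])
for l in(L[:2],lab):
    e=w-l;print("window in label frame",(e@xs).round(1),(e@ys).round(1))
E
```

```text
label [507.1 389.5  75. ]
yaw 70.8728428125923 228.06268165015007 station mid front [552.1 353.7  13. ]
label from foot [511.4 389. ]
label from foot [511.5 389.1]
window in label frame -68.9 -2.5
window in label frame -70.0 1.8
```

The aim agrees within 3 mm sideways at about 70 mm. Holding still for longer.

```bash
for k in 1; do python3 -m inch '[[0,0,0,0,0,0,255],[0,0,0,0,0,0,255],[0,0,0,0,0,0,255],[0,0,0,0,0,0,255],[0,0,0,0,0,0,255],[0,0,0,0,0,0,255],[0,0,0,0,0,0,255],[0,0,0,0,0,0,255],[0,0,0,0,0,0,255],[0,0,0,0,0,0,255]]'; done; python3 -m inch '[[0,0,0,0,0,0,255],[0,0,0,0,0,0,255],[0,0,0,0,0,0,255],[0,0,0,0,0,0,255],[0,0,0,0,0,0,255],[0,0,0,0,0,0,255]]'; python3 -m inch '[[0,0,-1,0,0,0,255],[0,0,-3,0,0,0,255],[0,0,-6,0,0,0,255],[0,0,-9,0,0,0,255],[0,0,-12,0,0,0,255],[0,0,-13,0,0,0,255],[0,0,-13.2,0,0,0,255],[0,0,-13.2,0,0,0,255]]'; python3 go.py 437.1 -131.1 200 0.7
```

```text
clock: 17.32
ee_pos: [453.2, 228.4, 68.5]
orientation: [-0.0, 0.816, 0.579, -0.0]
force: [-0.5, -0.1, -0.6]
opening: 0.362
clock: 18.08
ee_pos: [453.3, 228.4, 68.5]
orientation: [0.0, 0.816, 0.579, 0.0]
force: [-0.2, -0.7, -1.5]
opening: 0.362
clock: 19.08
ee_pos: [452.6, 228.2, 199.3]
orientation: [-0.0, 0.816, 0.579, -0.001]
force: [-0.0, 0.6, -2.1]
opening: 0.36
[437.1, -131.1, 200.0, 0.7] [-34.42  10.42  -0.05] [-1.000e-03  2.000e-03  1.222e+00]
```

```bash
python3 -m inch '[[-3,1,0,0,0,0.1,255],[-7,2,0,0,0,0.25,255],[-12,3.5,0,0,0,0.42,255],[-17,5.2,0,0,0,0.6,255],[-22,6.7,0,0,0,0.77,255],[-27,8.2,0,0,0,0.94,255],[-31,9.5,0,0,0,1.1,255],[-33.7,10.2,0,0,0,1.19,255],[-34.42,10.42,0,0,0,1.222,255],[-34.42,10.42,0,0,0,1.222,255]]'; python3 -m inch '[[0,0,2,0,0,0,255],[0,0,5,0,0,0,255],[0,0,8,0,0,0,255],[0,0,9.5,0,0,0,255],[0,0,10,0,0,0,255],[0,0,10,0,0,0,255],[0,0,10,0,0,0,255]]'; python3 go.py 437.1 -131.1 100 0.7  437.1 -131.1 44.7 0.7; python3 - <<'E'
from workcell import capture
from h import *
p,d=capture("top");W=cloud("top",p,d);h=cv2.cvtColor(p,cv2.COLOR_RGB2HSV).astype(int);np.savez("s6.npz",p=p,d=d)
m=(h[...,0]>20)&(h[...,0]<35)&(h[...,1]>90)&(d>0)&(abs(W[...,0]-520)<50)&(abs(W[...,1]+130)<50)&(W[...,2]>90)
print(m.sum(),np.median(W[m],0).round(1),[np.round(a,1) for a in cv2.minAreaRect(W[m][:,:2].astype(np.float32))])
E
```

```text
clock: 20.32
ee_pos: [437.4, -130.5, 199.6]
orientation: [-0.001, 1.0, 0.006, -0.001]
force: [-0.4, 0.2, -1.8]
opening: 0.36
clock: 21.2
ee_pos: [438.6, -131.3, 101.6]
orientation: [0.001, 1.0, 0.006, 0.001]
force: [-0.3, 0.7, -1.9]
opening: 0.361
[437.1, -131.1, 100.0, 0.7] [-0.15 -0.02  0.16] [ 0.001 -0.002 -0.   ]
[437.1, -131.1, 44.7, 0.7] [-0.16 -0.03  5.69] [ 0.001 -0.002 -0.   ]
154 [ 524.6 -130.8  127.6] [array([ 513.2, -125.3]), array([71.7, 57.7]), np.float64(86.8)]
```

```bash
python3 -m inch '[[-0.15,0,0.5,0,0,0,255],[-0.15,0,1.5,0,0,0,255],[-0.15,0,2.5,0,0,0,255],[-0.15,0,3,0,0,0,255],[-0.15,0,3,0,0,0,255],[-0.15,0,3,0,0,0,255]]'; python3 go.py 437.1 -131.1 46 0.7
```

```text
clock: 22.0
ee_pos: [436.5, -131.1, 70.6]
orientation: [0.0, 1.0, 0.006, 0.0]
force: [0.5, -0.7, -1.8]
opening: 0.36
[437.1, -131.1, 46.0, 0.7] [0.06 0.   2.46] [ 0. -0. -0.]
```

```bash
python3 -m inch '[[0.05,0,0.6,0,0,0,255],[0.05,0,1.2,0,0,0,255],[0.05,0,1.8,0,0,0,255],[0.05,0,2.2,0,0,0,255],[0.05,0,2.4,0,0,0,255],[0.05,0,2.5,0,0,0,255],[0.05,0,2.55,0,0,0,255],[0.05,0,2.55,0,0,0,255]]'; python3 go.py 437.1 -131.1 44.5 0.7
```

```text
clock: 23.0
ee_pos: [436.9, -131.0, 45.1]
orientation: [0.0, 1.0, 0.006, 0.0]
force: [0.9, -0.2, -2.1]
opening: 0.364
[437.1, -131.1, 44.5, 0.7] [0.02 0.01 0.06] [ 0. -0. -0.]
```

```bash
python3 -m inch '[[0,0,0.05,0,0,0,255],[0,0,0.08,0,0,0,255],[0,0,0.08,0,0,0,255],[0,0,0.08,0,0,0,150],[0,0,0.08,0,0,0,140],[0,0,0.08,0,0,0,100],[0,0,0.08,0,0,0,50],[0,0,0.08,0,0,0,0],[0,0,0.08,0,0,0,0],[0,0,0.08,0,0,0,0]]'; python3 -m inch '[[0,0,-0.5,0,0,0,0],[0,0,-2,0,0,0,0],[0,0,-4,0,0,0,0],[0,0,-8,0,0,0,0],[0,0,-13,0,0,0,0],[0,0,-19,0,0,0,0],[0,0,-25,0,0,0,0],[0,0,-29,0,0,0,0],[0,0,-29,0,0,0,0],[0,0,-29,0,0,0,0]]'; python3 go.py 610.5 370 330 160.8
```

```text
clock: 24.25
ee_pos: [436.8, -130.9, 44.2]
orientation: [-0.0, 1.0, 0.006, 0.0]
force: [-0.0, 0.7, 0.0]
opening: 0.946
clock: 25.5
ee_pos: [436.3, -130.6, 333.6]
orientation: [-0.0, 1.0, 0.006, -0.0]
force: [-0.2, 0.0, -0.4]
opening: 0.998
[610.5, 370.0, 330.0, 160.8] [ 18.01 -49.85   0.37] [-1.000e-03 -0.000e+00 -2.795e+00]
```

```bash
python3 -m inch '[[18,-49.85,0.3,0,0,-2.795,0],[18,-49.85,0.3,0,0,-2.795,0],[18,-49.85,0.3,0,0,-2.795,0],[18,-49.85,0.3,0,0,-2.795,0],[18,-49.85,0.3,0,0,-2.795,0],[18,-49.85,0.3,0,0,-2.795,0],[18,-49.85,0.3,0,0,-2.795,0],[18,-49.85,0.3,0,0,-2.795,0],[18,-49.85,0.3,0,0,-2.795,0],[18,-49.85,0.3,0,0,-2.795,0]]';  python3 go.py 610.5 370 330 160.8; python3 - <<'E'
from workcell import capture
from h import *
p,d=capture("top");W=cloud("top",p,d);np.savez("s7.npz",p=p,d=d);q,_=capture("scene")
a=cv2.resize(p[170:245,210:380],(800,353),interpolation=2);b=cv2.resize(q[150:240,290:400],(293,240),interpolation=2)
c=np.zeros((600,800,3),np.uint8);c[:353]=a;c[358:598,:293]=b;cv2.imwrite("pics/r2.png",c[...,::-1])
E
```

```text
clock: 26.75
ee_pos: [609.9, 371.5, 327.3]
orientation: [-0.002, 0.583, 0.812, -0.002]
force: [0.3, -0.5, 0.3]
opening: 1.0
[610.5, 370.0, 330.0, 160.8] [-0.16  0.   -0.27] [-0.005 -0.002 -0.911]
```

View pics/r2.png

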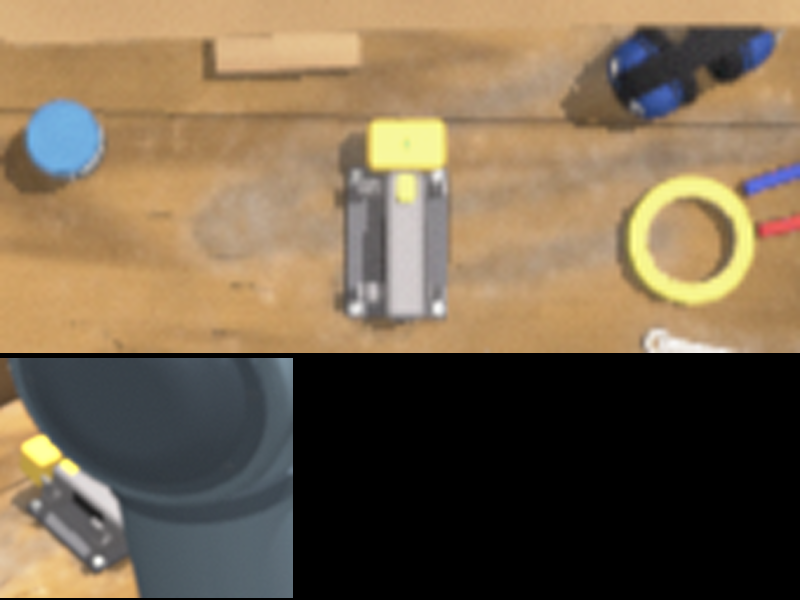

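The scanner lies in the rest exactly as at the start, with the head up at (407,145). The jar, block and tape look unmoved. Finishing the turn and lowering onto the open cover's grip.

```bash
python3 -m inch '[[-0.1,0,0,0,0,-0.911,0],[-0.1,0,0,0,0,-0.911,0],[-0.1,0,0,0,0,-0.911,0],[-0.1,0,0,0,0,-0.911,0],[-0.1,0,0,0,0,-0.911,0],[-0.1,0,0,0,0,-0.911,0],[-0.1,0,0,0,0,-0.911,0]]'; python3 go.py 610.5 370.5 220 160.8
```

```text
clock: 27.72
ee_pos: [611.0, 368.3, 330.5]
orientation: [-0.0, 0.173, 0.985, -0.0]
force: [0.1, -0.5, -0.5]
opening: 1.002
[610.5, 370.5, 220.0, 160.8] [ 0.11  0.19 11.05] [-0.001 -0.001 -0.013]
```

```bash
python3 -m inch '[[0.1,0.2,3,0,0,-0.013,0],[0.1,0.2,7,0,0,-0.013,0],[0.1,0.2,10,0,0,-0.013,0],[0.1,0.2,11,0,0,-0.013,0],[0.1,0.2,11,0,0,-0.013,0],[0.1,0.2,11,0,0,-0.013,0]]'; python3 go.py 610.5 370.5 177.5 160.8
```

```text
clock: 28.48
ee_pos: [611.8, 371.3, 223.3]
orientation: [0.001, 0.165, 0.986, 0.001]
force: [-0.1, -0.9, -0.1]
opening: 0.999
[610.5, 370.5, 177.5, 160.8] [ 0.11 -0.12  4.58] [0.002 0.002 0.004]
```

```bash
python3 -m inch '[[0.1,-0.05,2,0,0,0.004,0],[0.1,-0.05,3.5,0,0,0.004,0],[0.1,-0.05,4.5,0,0,0.004,0],[0.1,-0.05,4.5,0,0,0.004,0],[0.1,-0.05,4.5,0,0,0.004,255],[0.1,-0.05,4.5,0,0,0.004,255],[0.1,-0.05,4.5,0,0,0.004,255],[0.1,-0.05,4.5,0,0,0.004,255],[0.1,-0.05,4.5,0,0,0.004,255],[0.1,-0.05,4.5,0,0,0.004,255]]' 25; python3 go.py 516.2 405.5 178 160.8
```

```text
clock: 29.72
ee_pos: [610.4, 372.2, 176.9]
orientation: [0.001, 0.167, 0.986, 0.002]
force: [2.4, 4.0, 1.4]
opening: 0.414
[516.2, 405.5, 178.0, 160.8] [ 9.99  0.05 -0.12] [0.004 0.001 0.   ]
```

```bash
python3 -m inch '[[1,0,0,0,0,0,255],[2.5,0,0,0,0,0,255],[4,0,0,0,0,0,255],[5.5,0,0,0,0,0,255],[7,0,0,0,0,0,255],[8.5,0,0,0,0,0,255],[9.5,0,0,0,0,0,255],[10.1,0,0,0,0,0,255],[10.15,0,0,0,0,0,255],[10.15,0,0,0,0,0,255]]'; python3 go.py 516.2 405.5 178 160.8
```

```text
clock: 30.98
ee_pos: [515.9, 405.6, 176.9]
orientation: [0.002, 0.167, 0.986, 0.003]
force: [7.9, 8.4, -3.0]
opening: 0.413
[516.2, 405.5, 178.0, 160.8] [-0.04  0.   -0.11] [ 0.006  0.004 -0.001]
```

At the shut stop (reaction force about 8 N). Releasing and lifting clear.

```bash
python3 -m inch '[[10.15,-0.2,0,0,0,0,0],[0,-0.15,0,0,0,0,0]]' >/dev/null 2>&1 & sleep 0; kill %1 2>/dev/null; echo skipped; python3 go.py 516.2 405.5 178 160.8
```

```text
skipped
[516.2, 405.5, 178.0, 160.8] [-0.04  0.   -0.11] [ 0.006  0.004 -0.001]
```

That call was a mistake: its rows were written as if relative to the earlier call, and it was killed at once. I confirm nothing moved before going on.

```bash
sleep 1; pgrep -fa inch; python3 -c "
from workcell import get_obs;o=get_obs();print(o['clock'],o['ee_pos'],o['opening'])"
```

```text
30.975 [515.85763201 405.59954679 176.9141028 ] 0.41300684681884625
```

Clock unchanged (30.975), so nothing ran.

```bash
python3 -m inch '[[0,-0.2,0,0,0,0,0],[0,-0.2,0,0,0,0,0],[0,-0.2,0,0,0,0,0],[0,-0.2,0,0,0,0,0],[0,-0.2,-3,0,0,0,0],[0,-0.2,-8,0,0,0,0],[0,-0.2,-13,0,0,0,0],[0,-0.2,-16,0,0,0,0],[0,-0.2,-16,0,0,0,0]]'; python3 go.py 400 150 340 160.8
```

```text
clock: 32.1
ee_pos: [513.8, 402.3, 338.9]
orientation: [0.002, 0.167, 0.986, 0.001]
force: [-0.7, -0.2, 0.1]
opening: 1.002
[400.0, 150.0, 340.0, 160.8] [  2.46 -27.57  -0.18] [0.002 0.003 0.   ]
```

```bash
python3 -m inch '[[2.4,-27.5,0,0,0,0,0],[2.4,-27.5,0,0,0,0,0],[2.4,-27.5,0,0,0,0,0],[2.4,-27.5,0,0,0,0,0],[2.4,-27.5,0,0,0,0,0],[2.4,-27.5,0,0,0,0,0],[2.4,-27.5,0,0,0,0,0]]'; python3 - <<'E'
from workcell import capture
from h import *
z=np.load("top0.npz");p0,d0=z['p'],z['d'];p,d=capture("top")
def cen(p,d,nm):
    W=cloud("top",p,d);h=cv2.cvtColor(p,cv2.COLOR_RGB2HSV).astype(int);H,S,V=h[...,0],h[...,1],h[...,2]
    m={'tab':(H<14)&(S>150)&(V>150)&(abs(W[...,0]-520)<100)&(abs(W[...,1]-420)<60),'blue':(H>100)&(H<125)&(S>120)&(abs(W[...,0]-530)<110)&(abs(W[...,1]-400)<70),
       'jar':(H>95)&(H<125)&(S>100)&(abs(W[...,0]-514)<50)&(abs(W[...,1]-141)<60),'scanner':(H>20)&(H<35)&(S>90)&(abs(W[...,0]-510)<40)&(abs(W[...,1]+130)<50)&(W[...,2]>55),
       'tape':(H>20)&(H<35)&(S>120)&(abs(W[...,0]-460)<90)&(abs(W[...,1]+370)<80)}[nm]
    v,u=np.nonzero(m);return m.sum(),np.round([u.mean(),v.mean()],2) if len(u) else None
for n in('tab','blue','jar','scanner','tape'):print(n,cen(p0,d0,n),cen(p,d,n))
q,_=capture("scene");a=cv2.resize(p[140:235,110:260],(600,380),interpolation=2);b=cv2.resize(q[200:310,100:190],(180,220),interpolation=2)
a2=np.zeros((600,600,3),np.uint8);a2[:380]=a;a2[380:600,:180]=b;cv2.imwrite("pics/f.png",a2[...,::-1])
E
```

```text
clock: 32.98
ee_pos: [400.0, 150.8, 334.9]
orientation: [-0.001, 0.166, 0.986, -0.0]
force: [-0.1, -0.2, -0.5]
opening: 1.001
tab (np.int64(23), array([139.57, 192.91])) (np.int64(21), array([139.43, 192.86]))
blue (np.int64(385), array([152.63, 197.94])) (np.int64(383), array([152.61, 197.89]))
jar (np.int64(170), array([222.86, 198.86])) (np.int64(172), array([222.86, 198.86]))
scanner (np.int64(176), array([295.05, 200.23])) (np.int64(195), array([295.92, 200.69]))
tape (np.int64(81), array([354.38, 224.36])) (np.int64(82), array([354.91, 223.29]))
```

View pics/f.png

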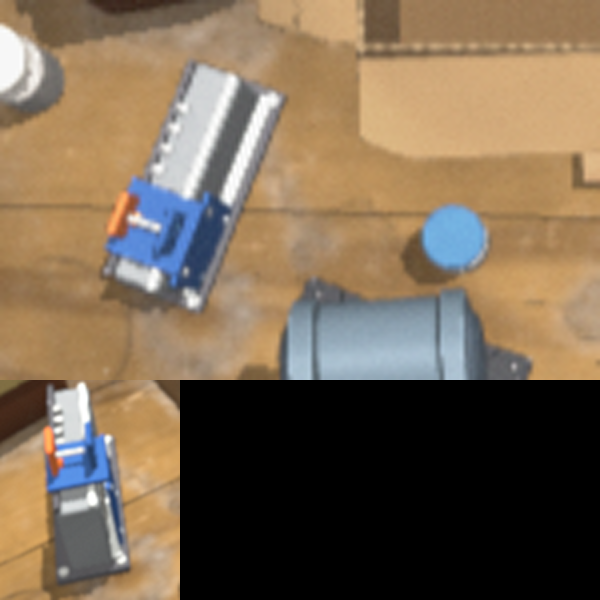

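The cover is shut at (180,230) and the tab is sprung out at (120,215). Everything sits within about a pixel of the start. Handing in.

```bash
python3 -c "
from workcell import job;print(job.finish_job())"
```

```text
the job is handed in; nothing more can be done
None
```

I did the whole task in about 33 s of robot time and handed it in; the hand-in reports no verdict.

- **Opening:** I squeezed the lock tab (jaws at about 39 mm) and slid the cover open; the tool travelled 100.3 mm.
- **Scanning:** I held the scanner about 70 mm from the bare label. By two estimates of the label's position the aim was within 3 mm sideways, and by the tool pose within about 1 mm in height. The tool stayed still to 0.1 mm for over two seconds.
- **Putting back:** I laid the scanner back within 1 mm of the tool position where I gripped it, released it, slid the cover to its shut stop and let the tab spring out.

**Last checks:** in the top view, the cover, tab and jar were within 0.2 px (under 1 mm) of where they started. The head mask of the scanner differed by 1 px and the tape by 1.2 px (about 4 mm); I put these down to small mask differences. The block was only looked at, and its position seemed unchanged. The arm stands clear of everything.

**Other notes:**
- The two label estimates differed by about 4 mm along the station.
- I sent one wrongly written move command before releasing the cover and killed it at once. The clock, pose and jaw opening had not changed, so it never ran.

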